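Pack the fixings kit for the wall-box job

TASK

Pack the fixings for the next room: thread every white collar down the holder's post until each is fully home, in order of size with the widest at the bottom and the narrowest on top, and stand every tin of screws upright in the wooden crate, one to a cell. The number of pieces varies; collars or tins may come first. Leave the tape, boxes, battery and tools where they lie.

Things in the scene. Friction and masses are not known exactly. Their poses are not given: they have to be found in the camera images.
- holder: the fixed collar holder: a round dark steel base plate (diameter 90, 8 thick) with an upright bright steel post at its centre, diameter 18, whose tip tapers to 8 over the last 10; the post's top is 92 above the table. Origin at the centre of the underside of the plate, z up
- holder_seat (a point): the centre of the top of the holder's base plate, at the foot of the post, 8 above the table: the underside of the first collar comes to rest here; z up
- crate: the fixed shallow wooden crate with no lid: outside 164 (x) by 244 (y), 32 high, walls and dividers 4 thick and as high as the rim, floor 4 thick. One divider across x and two across y make 2 x 3 = 6 cells of 76 x 76; cell centres at x = -40, +40 and y = -80, 0, +80 in its own frame. Origin at the centre of its underside, z up
- collar66: a white plastic collar (thick ring), outside diameter 66, bore 23 (slides freely on the 18 post), 16 high, 20 to 100 g, lying flat at the start; origin at the centre of its underside, z along its axis. Always present
- collar56: a white plastic collar (thick ring), outside diameter 56, bore 23 (slides freely on the 18 post), 16 high, 20 to 100 g, lying flat at the start; origin at the centre of its underside, z along its axis. Always present
- collar46: a white plastic collar (thick ring), outside diameter 46, bore 23 (slides freely on the 18 post), 16 high, 20 to 100 g, lying flat at the start; origin at the centre of its underside, z along its axis. Always present
- collar36: a white plastic collar (thick ring), outside diameter 36, bore 23 (slides freely on the 18 post), 16 high, 20 to 100 g, lying flat at the start; origin at the centre of its underside, z along its axis. May be absent
- jar1: a closed round tin of screws with a grey lid, standing upright, diameter 51, 60 high, about 0.16 kg; all tins are alike; origin at the centre of its underside, z up. May be absent
- jar2: a closed round tin of screws with a grey lid, standing upright, diameter 51, 60 high, about 0.16 kg; all tins are alike; origin at the centre of its underside, z up. May be absent
- jar3: a closed round tin of screws with a grey lid, standing upright, diameter 51, 60 high, about 0.16 kg; all tins are alike; origin at the centre of its underside, z up. May be absent
- jar4: a closed round tin of screws with a grey lid, standing upright, diameter 51, 60 high, about 0.16 kg; all tins are alike; origin at the centre of its underside, z up. May be absent
- tape: not part of the job: a black roll of tape lying flat, outside diameter 60, hole 38, 18 high; origin at the centre of its underside
- wall_box: not part of the job: an open white square wall box, 85 x 85 x 40 high; origin at the centre of its underside
- battery: not part of the job: a black drill battery, 115 x 75 x 59 high; origin at the centre of its underside
- cutter: not part of the job: a green-handled cutter, 170 long, 16 high, lying flat; origin on its underside near the middle
- pliers: not part of the job: orange-handled pliers, 180 long, 13 high, lying flat; origin on its underside near the middle
- socket_box: not part of the job: a closed white socket box, 120 x 72 x 38 high; origin at the centre of its underside
There are look-alikes about, which are no part of the job. What is shaped like the collar46 but green or turquoise is not meant.

How it is judged:
By the outcome, as a careful person would: the job done as asked, in the order asked, and still so for the second after the job is handed in, with the robot touching nothing.
Of collar36, jar1, jar2, jar3, jar4 only 3 to 5 are there at a start; the rules pass over those that are not, and their reading is None.
At some moment in a run one of collar66, collar56, collar46, collar36, jar1, jar2, jar3, jar4 may be knocked a few centimetres aside while the robot is not near it.
It also fails if it takes over 210 s, if anything falls off the work surface, if the arm or the gripper's body presses on something with over 40 N, if the wrist force passes 120 N, or if a joint passes its speed limit or range.

ROBOT

A 6-joint arm with a two-finger parallel gripper is mounted at the origin on the work surface. World frame = base frame: x ahead of the robot, y to its left, z up, the work surface at z = 0. Lengths are in mm, angles in rad, forces in N, time in s.
With the tool pointing down it reaches from about 350 to 775 mm from the base axis. Payload 7.3 kg.
Tool frame: the origin (TCP) lies midway between the tips of the shut fingers; the grasp point (between the pads) lies 19 mm behind it; z points along the fingers, y is the line along which they close (so a half turn about z gives the same grasp; the last joint's range is limited). The gripper opens to 92 mm and grips with 3 to 60 N. Pads are 19 mm wide; open, the fingers measure 130 mm over their backs; the gripper's body (75 mm by 190 mm) begins 47 mm behind the grasp point.
Start: joints at [1.002, 0.342, 1.524, -0, 1.275, -0.146], TCP at [215.404, 478.796, 226.741] pointing down, gripper open.
Joint ranges: [-2.53, 2.53], [-0.77, 2.02], [0.04, 2.7], [-1, 4.14], [0.28, 2.66], [-3.11, 3.11]. Speed limits (rad/s): [2.57, 2.57, 3.14, 3.14, 3.14, 3.14].

INTERFACE

Orientations are given as [roll, pitch, yaw] about the fixed x, y, z axes, in that order (R = Rz(yaw) Ry(pitch) Rx(roll)).
In Python, from plant import bot gives the robot as it stands.
- The arm moves only by the tool jog_arm, never from a script. Its arguments are lists of equal length, an entry for each row: "dp": the shift along the tool's x, y, z in m, a list of three; "twist": the turn about the tool's z in degrees. A call has 1 to 10 rows; each row shifts and turns the commanded pose from where the row before left it, along the tool's axes as they then stand; what a row does not reach is not made up. A row lasts 1/8 s, in which the tool goes at most 62.5 mm and 10.7 degrees, less where a joint would pass 70% of its speed; a pose out of reach is approached as far as the arm can. A call is refused whole if a number of a shift passes 0.0625 or a number of a turn 10.7, either way. A call with a gripper value outside its range is refused whole. "jaw" is the finger opening in m, from 0 to 0.0918, set as the call begins (left out, the last holds). The fingers move at their own pace and stop on an object; the grip force is fixed at half the most. Time passes only in rows, so rows that do not move let the fingers close. It gives the time, the measured TCP pose, the force, the opening and the grip force at its end, in the units of the state.
- bot.get_obs(): the state, without advancing time (a new reading comes with each control period).
- bot.capture(name): name is "scene" or "top" or "wrist"; returns the picture (384x512x3 uint8, blue, green, red); there is no depth.
- bot.camera_params(name): a dict with "fx", "fy", "cx", "cy" (pixels), "R" (3x3) and "t" (3): a world point X has camera coordinates R X + t. Camera axes: x right, y down, z forward; pixel columns grow to the right and rows downward; lengths in mm; the calibration is good to about 2 mm. A picture is of the moment at which its call begins: read the wrist's pose just before it. camera_params takes no time and is no camera call; for the wrist camera it gives the pose at the moment of the call.
- bot.close_job(): hands the job in; it is judged then, once.
Trained networks look in the newest picture that a camera, given by its name, has taken for a name from the list of things; names that differ only in an ending like _2 or _b are one class to them, and where a whole thing is asked for, a point or a joint stands for the part that bears it (a point fixed in the world has none). Each returns a list of dicts, best first, with "confidence" (0 to 1); they miss things now and then, are a little off and sometimes report something else, mostly with a low value. They report only what shows in the picture. A call takes as long as a camera call. They do not tell look-alikes from the thing itself.
- bot.find_in(camera, label): "bbox" ([centre column, centre row, width, height] in pixels, round what is visible of it).
- bot.masks_of(camera, label): "pixels" (384x512 bool, what is visible of it) and "bbox" ([centre column, centre row, width, height] in pixels, round what is visible of it).
The state is a dict: "time": time; "joint_positions": joint angles; "dq": joint speeds; "tau": joint torques, N m; "tool_pos": TCP position; "tcp_rot": TCP orientation; "contact_force": force on the tool from outside, world axes, zero at the start; "moment": the same for the moment, N m; "grip_width": finger opening in mm; "finger_force": force on a finger pad.
Only numpy, scipy, OpenCV 4.12 (cv2) and the standard library are available. Lean on these libraries where they do the work, as an engineer would, in place of code of your own. Each camera call takes 0.05 s, during which the arm holds its last target. There are 200 camera calls.

## Working session

There is one attempt and no reset: what is moved stays moved. The work goes in short steps, Python scripts to look and compute and a tool call to move; the robot and the scene stay as the last step left them, time stands still between calls to the robot, and variables do not carry over. Pictures are saved under pics/ and viewed, at most 14 in all, crops included, and the job is handed in when it is done.

Besides the shell and the picture viewer there is one more tool, called by a JSON object that holds its "method" and its "body". jog_arm: Moves the arm, as the interface text tells. Its arguments: {"type":"object","properties":{"dp":{"type":"array"},"twist":{"type":"array"},"jaw":{"type":"number"}},"required":["dp","twist"]}

```bash
ls; mkdir -p pics
python3 - <<'E'
from plant import bot
import cv2
o=bot.get_obs(); print({k:o[k] for k in('time','tool_pos','tcp_rot','grip_width','contact_force')})
a=bot.capture('top'); b=bot.capture('scene')
cv2.imwrite('pics/top0.png',cv2.resize(a,(800,600))); cv2.imwrite('pics/scene0.png',cv2.resize(b,(800,600)))
for c in('top','scene'):print(bot.camera_params(c))
E
```

```text
pics
{'time': 0.0, 'tool_pos': array([215.15816542, 478.43370989, 226.05334928]), 'tcp_rot': array([-3.14007393e+00, -2.40922468e-04,  2.71880216e+00]), 'grip_width': 91.64565846660518, 'contact_force': array([-0.03184805, -0.319593  , -0.79594735])}
{'fx': 427.3744554903579, 'fy': 427.3744554903579, 'cx': 247.81264719023298, 'cy': 196.39818434912158, 'R': array([[-0.02230744, -0.99959915, -0.01743323],
       [-0.99660861,  0.02361545, -0.07882626],
       [ 0.07920636,  0.0156157 , -0.99673592]]), 't': array([  -2.96795054,  542.96001269, 1003.31641762])}
{'fx': 431.40825797761846, 'fy': 431.40825797761846, 'cx': 258.96740844688946, 'cy': 191.73503509467275, 'R': array([[-0.26576434,  0.96391496,  0.01540365],
       [ 0.73109378,  0.21193603, -0.64852525],
       [-0.62838778, -0.16109337, -0.76103727]]), 't': array([ 171.93156115, -379.31577906, 1386.97165427])}
```

View pics/top0.png

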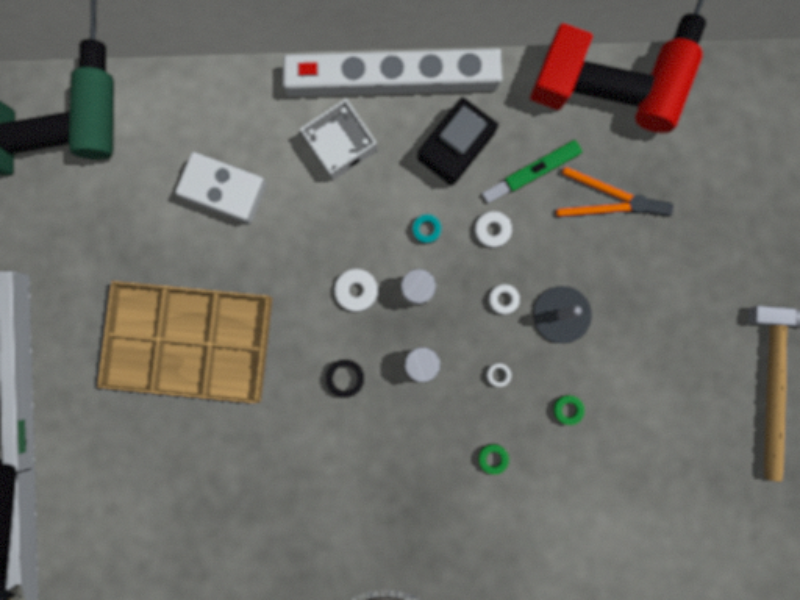

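View pics/scene0.png

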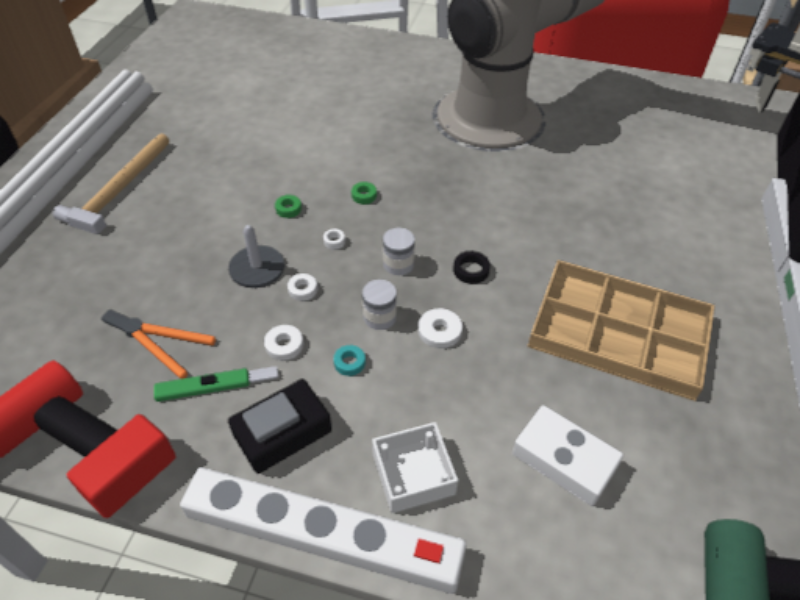

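The top view (800x600) shows:
- **White collars:** (356,290) is the largest, then (493,229), (504,299) and (499,375), the smallest.
- **Tins:** (418,287) and (422,364).
- **Look-alikes:** turquoise (426,228), green (569,410) and (492,459), and the black tape (345,379).
- **Fixtures:** the holder is at (561,314) and the crate at (185,342).

The four white rings fit the description. I'll measure them next.

```bash
cat > h.py <<'E'
from plant import bot
import numpy as np, cv2
from scipy.optimize import least_squares
def proj(P,X):
    c=X@P['R'].T+P['t']; return c[:,:2]/c[:,2:]*[P['fx'],P['fy']]+[P['cx'],P['cy']]
def cyl(d,h,z0=0):
    a=np.linspace(0,2*np.pi,60,endpoint=False); c=np.c_[np.cos(a),np.sin(a)]*d/2
    return np.vstack([np.c_[c,np.full(60,z)] for z in(z0,z0+h)])
def cen(p):
    m=cv2.moments(cv2.convexHull(np.float32(p))); return np.array([m['m10'],m['m01']])/m['m00'],m['m00']
def ray(P,uv,z):
    d=P['R'].T@np.array([(uv[0]-P['cx'])/P['fx'],(uv[1]-P['cy'])/P['fy'],1]); o=-P['R'].T@P['t']
    return (o+d*(z-o[2])/d[2])[:2]
def locate(P,pts,d,h,z0=0):
    c,A=cen(pts); M=cyl(d,h,z0)
    r=least_squares(lambda q:cen(proj(P,M+[*q,0]))[0]-c,ray(P,c,z0+h/2),diff_step=1e-3)
    return r.x, A/cen(proj(P,M+[*r.x,0]))[1]
def mpts(m):
    n,l,s,_=cv2.connectedComponentsWithStats(m.astype(np.uint8)); k=1+np.argmax(s[1:,4])
    return np.argwhere(l==k)[:,::-1].astype(np.float32)
DIM={'collar66':(66,16),'collar56':(56,16),'collar46':(46,16),'collar36':(36,16),'jar1':(51,60),'holder':(90,8)}
def look(cam,names,z0=0,minc=.25):
    img=bot.capture(cam); P=bot.camera_params(cam)
    for n in names:
        for d in bot.masks_of(cam,n):
            if d['confidence']<minc: continue
            p=mpts(d['pixels']); col=img[d['pixels']].mean(0).round().astype(int)
            x,a=locate(P,p,*DIM[n],z0)
            print(n,round(d['confidence'],2),'px',np.round(cen(p)[0]),'xy',x.round(1),'area ratio',round(a,2),'bgr',col)
    return img,P
E
python3 - <<'E'
from h import *
img,P=look('top',DIM)
for d in bot.masks_of('top','crate')[:2]:
    p=mpts(d['pixels']); print('crate',d['confidence'])
    q=cv2.boxPoints(cv2.minAreaRect(p)); print(q)
    h=cv2.convexHull(p)
    X=np.array([[*ray(P,u,32)] for u in h[:,0]],np.float32); print(cv2.minAreaRect(X))
E
```

```text
collar66 0.81 px [322. 191.] xy [ 552.5 -194.6] area ratio 0.45 bgr [181 178 174]
collar66 0.73 px [364. 262.] xy [ 379.5 -288.2] area ratio 0.45 bgr [ 59 114  41]
collar66 0.69 px [315. 146.] xy [ 662.6 -182.6] area ratio 0.61 bgr [192 189 185]
collar66 0.67 px [315. 294.] xy [ 308.5 -170.7] area ratio 0.44 bgr [ 58 116  39]
collar66 0.57 px [228. 186.] xy [571.3  33.4] area ratio 0.88 bgr [198 194 190]
collar66 0.54 px [273. 147.] xy [664.6 -79.1] area ratio 0.46 bgr [125 124  28]
collar66 0.53 px [292.  90.] xy [ 805. -130.] area ratio 2.7 bgr [52 49 48]
collar56 0.81 px [322. 191.] xy [ 552.5 -194.7] area ratio 0.62 bgr [181 178 174]
collar56 0.73 px [364. 262.] xy [ 379.5 -288.2] area ratio 0.62 bgr [ 59 114  41]
collar56 0.69 px [315. 146.] xy [ 662.6 -182.6] area ratio 0.84 bgr [192 189 185]
collar56 0.67 px [315. 294.] xy [ 308.5 -170.8] area ratio 0.61 bgr [ 58 116  39]
collar56 0.57 px [228. 186.] xy [571.3  33.4] area ratio 1.21 bgr [198 194 190]
collar56 0.54 px [273. 147.] xy [664.6 -79.1] area ratio 0.63 bgr [125 124  28]
collar56 0.53 px [292.  90.] xy [ 805.  -130.1] 
[... 1193 characters left out ...]
453.7 -64.8] area ratio 0.92 bgr [171 161 157]
jar1 0.59 px [267. 184.] xy [570.1 -61.5] area ratio 0.82 bgr [165 156 152]
jar1 0.53 px [359. 201.] xy [ 525.4 -277.5] area ratio 2.05 bgr [71 66 62]
holder 0.85 px [359. 201.] xy [ 526.3 -284.7] area ratio 0.93 bgr [71 67 62]
crate 0.65
[[ 62.04691  248.96062 ]
 [ 68.129456 179.01128 ]
 [173.8518   188.20451 ]
 [167.76926  258.15387 ]]
((496.7855224609375, 293.8443603515625), (251.1063232421875, 166.4703369140625), 83.65303802490234)
crate 0.31
[[190.30765   82.461555]
 [220.99997   62.000023]
 [242.99997   95.00002 ]
 [212.30765  115.461555]]
((805.4429321289062, 53.922760009765625), (98.21147155761719, 89.79370880126953), 32.264015197753906)
```

Taking the tool to yaw 90°, so tool x = world y, tool y = world x and tool z = down. Then I'll hover over the largest collar.

{"method": "jog_arm", "body": {"dp": [[0, 0, 0], [0, 0, 0], [0, 0, 0], [0, 0, 0], [0, 0, 0], [0, 0, 0], [0, 0, 0]], "twist": [10, 10, 10, 10, 10, 10, 5.8], "jaw": 0.0918}}

```text
time: 1.38
tool_pos: [215.4, 478.8, 226.7]
tcp_rot: [3.142, -0.0, 1.566]
contact_force: [-0.3, 0.8, 0.1]
grip_width: 91.4
finger_force: 0.0
```

{"method": "jog_arm", "body": {"dp": [[-0.045, 0.035, 0.005], [-0.045, 0.035, 0.005], [-0.045, 0.035, 0.005], [-0.045, 0.035, 0.005], [-0.045, 0.035, 0.005], [-0.045, 0.035, 0.005], [-0.045, 0.035, 0.005], [-0.045, 0.035, 0.005], [-0.045, 0.035, 0.005], [-0.04, 0.04, 0.005]], "twist": [0, 0, 0, 0, 0, 0, 0, 0, 0, 0]}}

```text
time: 2.62
tool_pos: [571.2, 31.8, 176.8]
tcp_rot: [3.141, -0.0, 1.57]
contact_force: [1.2, 0.4, -0.1]
grip_width: 91.5
finger_force: 0.0
```

Run:
```python
from h import *
o=bot.get_obs();print(o['time'],o['tool_pos'],o['tcp_rot'])
img,P=look('wrist',['collar66'],minc=.4)
print('cam at',-P['R'].T@P['t'],P['R'].round(2))
cv2.imwrite('pics/w1.png',img)
```

```text
2.625 [571.16539807  31.83694249 176.78044471] [ 3.14121947e+00 -1.62700755e-04  1.56973079e+00]
collar66 0.65 px [256. 171.] xy [577.   28.5] area ratio 0.92 bgr [219 220 220]
collar66 0.62 px [329. 255.] xy [659.9 -70.5] area ratio 0.08 bgr [107 108  41]
cam at [575.2782819  103.0484564  333.08482809] [[ 1.   -0.    0.  ]
 [-0.01 -0.96  0.28]
 [ 0.   -0.28 -0.96]]
```

View pics/w1.png

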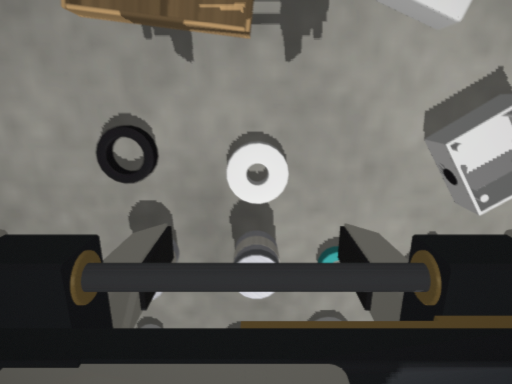

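The wrist view shows the white collar at (257,172), with the black tape at (127,153) left of it. The wrist and top estimates differ by about 6 mm, so I'll look again at 90° to solve for the wrist camera's bias.

{"method": "jog_arm", "body": {"dp": [[0, 0, 0], [0, 0, 0], [0, 0, 0], [0, 0, 0], [0, 0, 0], [0, 0, 0], [0, 0, 0], [0, 0, 0], [0, 0, 0], [0, 0, 0]], "twist": [10, 10, 10, 10, 10, 10, 10, 10, 10, 0]}}

```text
time: 3.98
tool_pos: [569.8, 34.2, 176.8]
tcp_rot: [-3.141, 0.0, 0.002]
contact_force: [-0.6, -0.6, 0.5]
grip_width: 91.8
finger_force: 0.0
```

```bash
cat >> h.py <<'E'
def tf(o,xy):   # world offset from TCP -> tool x,y
    y=o['tcp_rot'][2]; d=np.array(xy)-o['tool_pos'][:2]
    return np.array([d@[np.cos(y),np.sin(y)], d@[np.sin(y),-np.cos(y)]])
def bright(img,P,n,near,z0=0,th=150,img_sat=40):
    """white blob nearest to the world point 'near', fitted as thing n"""
    hsv=cv2.cvtColor(img,cv2.COLOR_BGR2HSV); m=((hsv[...,2]>th)&(hsv[...,1]<img_sat)).astype(np.uint8)
    k,l,s,c=cv2.connectedComponentsWithStats(m)
    ok=[i for i in range(1,k) if s[i,4]>150]; u=proj(P,np.array([[*near,z0+16.]]))[0]
    i=min(ok,key=lambda i:np.hypot(*(c[i]-u)))
    p=np.argwhere(l==i)[:,::-1].astype(np.float32); return locate(P,p,*DIM[n],z0)
E
python3 - <<'E'
from h import *
o=bot.get_obs();print(o['time'],o['tool_pos'],o['tcp_rot'])
img,P=look('wrist',['collar66'],minc=.5)
print(P['cx'],P['cy'],-P['R'].T@P['t'])
print('thr',bright(img,P,'collar66',(574,31)))
cv2.imwrite('pics/w2.png',img)
im=cv2.imread('pics/w1.png');
E
```

```text
3.975 [569.80970381  34.23883332 176.81235652] [-3.14132659e+00  1.45633020e-04  1.62619531e-03]
collar66 0.94 px [371.  77.] xy [666.2 -78.2] area ratio 0.47 bgr [137 138  54]
collar66 0.89 px [467. 188.] xy [ 553.  -194.6] area ratio 0.48 bgr [171 172 171]
collar66 0.82 px [256. 170.] xy [572.7  33.3] area ratio 0.94 bgr [213 214 214]
collar66 0.76 px [476.  81.] xy [ 662.2 -181.6] area ratio 0.68 bgr [189 190 189]
255.2573772016538 190.50656489273052 [645.33173489  34.87612401 334.37053041]
thr (array([572.05384434,  33.13158837]), 0.9354262986449288)
```

The first wrist look was taken while the arm was still settling. The settled view gives (572,33), which agrees with the top camera's (571.3,33.4). I'll twist back, descend and grip collar66.

{"method": "jog_arm", "body": {"dp": [[0, 0, 0], [0, 0, 0], [0, 0, 0], [0, 0, 0], [0, 0, 0], [0, 0, 0], [0, 0, 0], [0, 0, 0], [0, 0, 0], [-0.001, 0.002, 0.02]], "twist": [-10, -10, -10, -10, -10, -10, -10, -10, -10, 0]}}

```text
time: 5.32
tool_pos: [573.1, 32.8, 158.0]
tcp_rot: [3.138, 0.0, 1.576]
contact_force: [0.6, -0.4, 0.2]
grip_width: 92.0
finger_force: 0.0
```

{"method": "jog_arm", "body": {"dp": [[0, 0, 0.04], [0, 0, 0.04], [0, 0, 0.04], [0, 0, 0.02], [0, 0, 0.012], [0, 0, 0], [0, 0, 0]], "twist": [0, 0, 0, 0, 0, 0, 0]}}

```text
time: 6.2
tool_pos: [573.0, 32.6, 5.7]
tcp_rot: [3.14, 0.0, 1.571]
contact_force: [-0.2, 0.3, -0.2]
grip_width: 91.7
finger_force: 0.0
```

{"method": "jog_arm", "body": {"dp": [[0, 0, 0], [0, 0, 0], [0, 0, 0], [0, 0, 0], [0, 0, 0], [0, 0, 0]], "twist": [0, 0, 0, 0, 0, 0], "jaw": 0.05}}

```text
time: 6.95
tool_pos: [572.4, 32.6, 5.0]
tcp_rot: [3.141, -0.0, 1.57]
contact_force: [-0.9, -0.0, 4.5]
grip_width: 65.6
finger_force: 30.0
```

{"method": "jog_arm", "body": {"dp": [[0, 0, -0.03], [0, 0, -0.05], [0, 0, -0.06], [0, 0, -0.02], [0, 0, 0], [0, 0, 0]], "twist": [0, 0, 0, 0, 0, 0]}}

```text
time: 7.7
tool_pos: [571.3, 32.7, 163.0]
tcp_rot: [-3.139, -0.0, 1.57]
contact_force: [-0.2, 0.4, -1.2]
grip_width: 65.6
finger_force: 30.0
```

{"method": "jog_arm", "body": {"dp": [[-0.03, -0.006, 0], [-0.05, -0.008, 0], [-0.05, -0.008, 0], [-0.05, -0.008, 0], [-0.05, -0.008, 0], [-0.05, -0.006, 0], [-0.037, -0.002, 0], [0, 0, 0], [0, 0, 0], [0, 0, 0]], "twist": [0, 0, 0, 0, 0, 0, 0, 0, 0, 0]}}

```text
time: 8.95
tool_pos: [526.1, -283.0, 164.1]
tcp_rot: [-3.141, -0.001, 1.572]
contact_force: [0.2, -0.2, -0.7]
grip_width: 65.5
finger_force: 30.0
```

Run:
```python
s=open('h.py').read().replace("img=bot.capture(cam); P=bot.camera_params(cam)","P=bot.camera_params(cam); img=bot.capture(cam)"); open('h.py','w').write(s)
from h import *
o=bot.get_obs();print(o['time'],o['tool_pos'],o['grip_width'],o['dq'].round(3))
img,P=look('wrist',['holder'])
tip=proj(P,np.array([[526,-285,92.],[526,-285,8]]));print('tip guess px',tip)
cv2.imwrite('pics/w3.png',img)
```

```text
8.95 [ 526.077932   -283.00735019  164.050809  ] 65.50490557616483 [ 0.004 -0.007 -0.006 -0.001  0.    -0.001]
holder 0.6 px [257. 167.] xy [ 527.6 -275.3] area ratio 0.69 bgr [79 76 73]
tip guess px [[255.28346509 204.17035437]
 [255.36799763 178.11848977]]
```

View pics/w3.png

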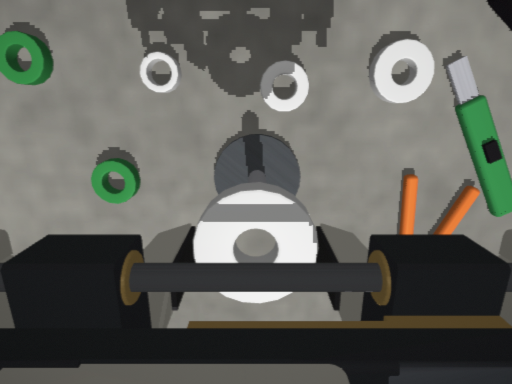

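The held collar sits centred at about (256,245). The plate shows above it, with its top edge at row 134 and columns 214–300. I'll fit both with the wrist camera to get their relative offset.

```bash
cat >> h.py <<'E'
def plate(P,m,rmax,z=8,r=45):
    c=max(cv2.findContours(m.astype(np.uint8),0,1)[0],key=len)[:,0].astype(float); c=c[c[:,1]<rmax]
    X=np.array([ray(P,u+.0,z) for u in c])
    f=least_squares(lambda q:np.hypot(*(X-q).T)-r,X.mean(0)+[0,-20],loss='soft_l1'); return f.x,np.abs(f.fun).mean()
def held(P,img,n,z0,box):
    x0,x1,y0,y1=box; hsv=cv2.cvtColor(img,cv2.COLOR_BGR2HSV); m=(hsv[...,2]>190)&(hsv[...,1]<25)
    k=np.zeros_like(m);k[y0:y1,x0:x1]=1; m&=k
    p=np.argwhere(m)[:,::-1].astype(np.float32); h=cv2.convexHull(p)[:,0]; print('held ext',h.min(0),h.max(0))
    return locate(P,p,*DIM[n],z0)
E
python3 - <<'E'
from h import *
P=bot.camera_params('wrist');img=bot.capture('wrist');o=bot.get_obs();print(o['tool_pos'])
m=bot.masks_of('wrist','holder')[0]['pixels']
for r in(160,172,180): print('plate',plate(P,m,r))
print('held',held(P,img,'collar66',o['tool_pos'][2]-5,(190,322,178,306)))
E
```

```text
[ 526.30343207 -283.38356076  164.67453791]
plate (array([ 527.19942602, -285.3966466 ]), np.float64(0.4767010712952778))
plate (array([ 527.25839097, -285.5045284 ]), np.float64(0.6200860977409045))
plate (array([ 527.23090306, -285.51988775]), np.float64(0.7224986453899923))
held ext [194. 190.] [315. 302.]
held (array([ 526.13110417, -283.56344774]), 0.8579188708076225)
```

{"method": "jog_arm", "body": {"dp": [[-0.002, 0.001, 0.02], [0, 0, 0.03], [0, 0, 0.015], [0, 0, 0.01], [0, 0, 0.01], [0, 0, 0.01], [0, 0, 0.01], [0, 0, 0]], "twist": [0, 0, 0, 0, 0, 0, 0, 0]}}

```text
time: 10.15
tool_pos: [526.7, -286.0, 58.8]
tcp_rot: [-3.14, -0.001, 1.57]
contact_force: [-0.4, 0.5, -1.1]
grip_width: 65.4
finger_force: 30.0
```

No contact force, so it's threading cleanly. I'll lower further, staying clear of the palm, and release.

{"method": "jog_arm", "body": {"dp": [[0, 0, 0.01], [0, 0, 0.01], [0, 0, 0.007], [0, 0, 0], [0, 0, 0]], "twist": [0, 0, 0, 0, 0]}}

```text
time: 10.78
tool_pos: [527.3, -286.4, 32.9]
tcp_rot: [3.141, 0.0, 1.57]
contact_force: [-0.4, 0.7, -1.2]
grip_width: 66.3
finger_force: 30.0
```

{"method": "jog_arm", "body": {"dp": [[0, 0, 0], [0, 0, 0], [0, 0, 0], [0, 0, 0], [0, 0, 0], [0, 0, 0]], "twist": [0, 0, 0, 0, 0, 0], "jaw": 0.085}}

```text
time: 11.52
tool_pos: [527.1, -286.3, 32.7]
tcp_rot: [3.142, -0.0, 1.57]
contact_force: [-0.3, 0.1, -0.2]
grip_width: 85.3
finger_force: 0.0
```

{"method": "jog_arm", "body": {"dp": [[0, 0, -0.03], [0, 0, -0.05], [0, 0, -0.05], [0, 0, 0], [0, 0, 0]], "twist": [0, 0, 0, 0, 0]}}

```text
time: 12.15
tool_pos: [526.7, -286.1, 162.2]
tcp_rot: [-3.141, -0.0, 1.57]
contact_force: [0.5, 0.5, 0.4]
grip_width: 85.1
finger_force: 0.0
```

Run:
```python
from h import *
P=bot.camera_params('wrist');img=bot.capture('wrist');o=bot.get_obs();print(o['time'],o['tool_pos'])
print(bright(img,P,'collar66',(527,-286),8))
s=bot.capture('scene'); c=s[110:240,120:260]
cv2.imwrite('pics/w4.png',np.hstack([cv2.resize(img,(400,300)),cv2.resize(c,(323,300))]))
```

```text
12.2 [ 526.42035529 -285.83419312  161.41546803]
(array([ 527.46248464, -286.63799619]), 0.9165140882042974)
```

View pics/w4.png

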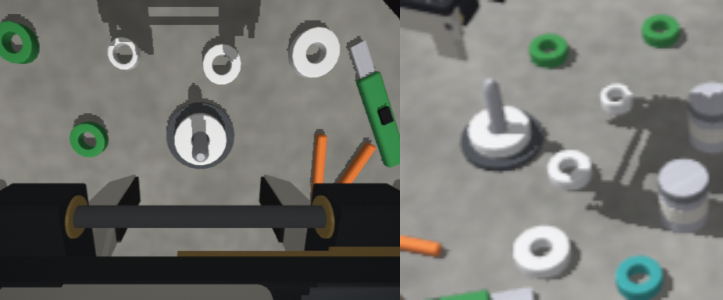

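Collar66 is home, flat on the plate with the post through it. Next is collar56. The cutter blade lies close on its +x side, so I'll grip it along y at yaw 0.

{"method": "jog_arm", "body": {"dp": [[0, 0, 0], [0, 0, 0], [0, 0, 0], [0, 0, 0], [0, 0, 0], [0, 0, 0], [0, 0, 0], [0, 0, 0], [0, 0, 0], [0, 0, 0]], "twist": [10, 10, 10, 10, 10, 10, 10, 10, 10, 0]}}

```text
time: 13.5
tool_pos: [526.6, -286.0, 161.3]
tcp_rot: [-3.14, 0.002, 0.001]
contact_force: [-1.0, 0.1, 0.6]
grip_width: 85.1
finger_force: 0.0
```

{"method": "jog_arm", "body": {"dp": [[0.035, -0.025, 0], [0.045, -0.035, 0], [0.045, -0.035, 0], [0.01, -0.01, 0], [0, 0, 0], [0, 0, 0], [0, 0, 0]], "twist": [0, 0, 0, 0, 0, 0, 0]}}

```text
time: 14.38
tool_pos: [661.2, -182.8, 163.0]
tcp_rot: [3.142, 0.0, -0.002]
contact_force: [-1.1, 0.7, 0.7]
grip_width: 85.3
finger_force: 0.0
```

Run:
```python
from h import *
P=bot.camera_params('wrist');img=bot.capture('wrist');o=bot.get_obs();print(o['time'],o['tool_pos'],o['tcp_rot'])
x,a=bright(img,P,'collar56',(662.5,-182)); print(x,a,'tool dxy',tf(o,x))
```

```text
14.425 [ 661.39243777 -182.61740248  163.02956017] [ 3.14151277e+00 -6.22380767e-05 -1.77078435e-03]
[ 661.88489154 -182.41293415] 0.9277767184203127 tool dxy [ 0.49209092 -0.20534004]
```

{"method": "jog_arm", "body": {"dp": [[0.0005, 0, 0.04], [0, 0, 0.05], [0, 0, 0.04], [0, 0, 0.018], [0, 0, 0.01], [0, 0, 0], [0, 0, 0]], "twist": [0, 0, 0, 0, 0, 0, 0], "jaw": 0.075}}

```text
time: 15.3
tool_pos: [663.6, -181.8, 6.5]
tcp_rot: [3.141, -0.003, -0.0]
contact_force: [0.6, -0.4, 0.3]
grip_width: 75.0
finger_force: 0.0
```

{"method": "jog_arm", "body": {"dp": [[0, 0, 0], [0, 0, 0], [0, 0, 0], [0, 0, 0], [0, 0, 0]], "twist": [0, 0, 0, 0, 0], "jaw": 0.04}}

```text
time: 15.92
tool_pos: [662.9, -181.4, 5.2]
tcp_rot: [3.141, -0.001, -0.0]
contact_force: [-0.4, 1.3, 4.0]
grip_width: 53.7
finger_force: 30.0
```

{"method": "jog_arm", "body": {"dp": [[0, 0, -0.03], [0, 0, -0.05], [0, 0, -0.06], [0, 0, -0.02], [0, 0, 0], [0, 0, 0]], "twist": [0, 0, 0, 0, 0, 0]}}

```text
time: 16.68
tool_pos: [661.7, -181.0, 162.6]
tcp_rot: [-3.14, 0.003, -0.0]
contact_force: [-0.0, 0.1, -0.4]
grip_width: 54.1
finger_force: 30.0
```

{"method": "jog_arm", "body": {"dp": [[-0.035, 0.025, 0], [-0.045, 0.035, 0], [-0.045, 0.035, 0], [-0.01, 0.009, 0], [0, 0, 0], [0, 0, 0], [0, 0, 0]], "twist": [0, 0, 0, 0, 0, 0, 0]}}

```text
time: 17.55
tool_pos: [528.5, -284.3, 164.3]
tcp_rot: [-3.141, 0.0, 0.001]
contact_force: [-0.4, 0.6, -0.8]
grip_width: 54.5
finger_force: 30.0
```

Run:
```python
from h import *
P=bot.camera_params('wrist');img=bot.capture('wrist');o=bot.get_obs();print(o['tool_pos'],o['grip_width'])
m=bot.masks_of('wrist','holder')
for d in m[:2]: print(d['confidence'],d['bbox'],[plate(P,d['pixels'],r) for r in(160,170)])
print('held',held(P,img,'collar56',o['tool_pos'][2]-5,(190,322,185,306)))
cv2.imwrite('pics/w5.png',img)
```

```text
[ 528.39249332 -284.35760016  164.37990566] 54.41072838099285
0.98 [256.1, 168.1, 82.0, 72.1] [(array([ 525.72363611, -284.50505816]), np.float64(4.821902233386986)), (array([ 525.17097463, -284.55013126]), np.float64(5.090946080744558))]h.py:44: RuntimeWarning: Mean of empty slice.
  f=least_squares(lambda q:np.hypot(*(X-q).T)-r,X.mean(0)+[0,-20],loss='soft_l1'); return f.x,np.abs(f.fun).mean()
  ret = ret.dtype.type(ret / rcount)
Traceback (most recent call last):
  File "h.py", line 44, in plate
    f=least_squares(lambda q:np.hypot(*(X-q).T)-r,X.mean(0)+[0,-20],loss='soft_l1'); return f.x,np.abs(f.fun).mean()
ValueError: Initial guess is outside of provided bounds
```

Run:
```python
from h import *
P=bot.camera_params('wrist');img=bot.capture('wrist');o=bot.get_obs();print(o['tool_pos'],o['grip_width'])
print('held',held(P,img,'collar56',o['tool_pos'][2]-5,(190,322,205,306)))
cv2.imwrite('pics/w5.png',img)
```

```text
[ 528.15053718 -284.63941467  164.5267573 ] 54.40700361280998
held ext [204. 235.] [208. 261.]
held (array([ 525.92078763, -257.70709882]), 0.008798567140976632)
```

View pics/w5.png

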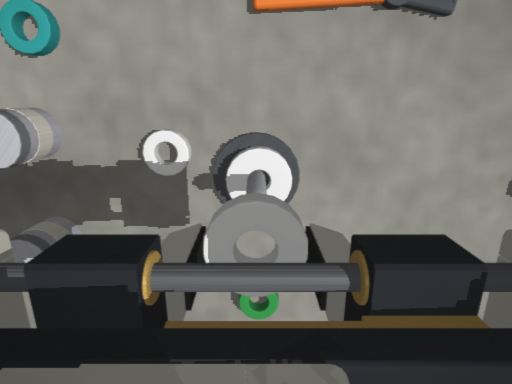

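The held collar56 spans columns 204–308 with its bore at (256,245). It is centred on the tool to about 1 mm. I'll thread it.

{"method": "jog_arm", "body": {"dp": [[-0.002, 0.0015, 0.02], [0, 0, 0.03], [0, 0, 0.015], [0, 0, 0.01], [0, 0, 0.01], [0, 0, 0.01], [0, 0, 0.01], [0, 0, 0]], "twist": [0, 0, 0, 0, 0, 0, 0, 0]}}

```text
time: 18.7
tool_pos: [525.5, -286.5, 58.9]
tcp_rot: [-3.141, 0.001, -0.001]
contact_force: [1.2, 1.5, -1.4]
grip_width: 54.6
finger_force: 30.0
```

{"method": "jog_arm", "body": {"dp": [[0, 0, 0.01], [0, 0, 0.01], [0, 0, 0.006], [0, 0, 0], [0, 0, 0]], "twist": [0, 0, 0, 0, 0]}}

```text
time: 19.32
tool_pos: [525.5, -286.6, 33.5]
tcp_rot: [-3.141, 0.0, -0.0]
contact_force: [1.8, 2.7, -0.7]
grip_width: 54.3
finger_force: 30.0
```

{"method": "jog_arm", "body": {"dp": [[0, 0, 0], [0, 0, 0], [0, 0, 0], [0, 0, 0], [0, 0, 0]], "twist": [0, 0, 0, 0, 0], "jaw": 0.07}}

```text
time: 19.95
tool_pos: [525.6, -286.9, 33.7]
tcp_rot: [3.142, -0.0, -0.0]
contact_force: [-0.3, 0.1, -0.0]
grip_width: 70.1
finger_force: 0.0
```

{"method": "jog_arm", "body": {"dp": [[0, 0, -0.03], [0, 0, -0.05], [0, 0, -0.05], [0, 0, 0]], "twist": [0, 0, 0, 0]}}

```text
time: 20.45
tool_pos: [527.6, -288.2, 168.4]
tcp_rot: [3.136, -0.008, -0.0]
contact_force: [-0.3, -0.1, -0.3]
grip_width: 69.8
finger_force: 0.0
```

{"method": "jog_arm", "body": {"dp": [[0, 0, 0], [0, 0, 0], [0, 0, 0], [0, 0, 0], [0, 0, 0], [0, 0, 0], [0, 0, 0], [0, 0, 0], [0, 0, 0], [0, 0, 0]], "twist": [-10, -10, -10, -10, -10, -10, -10, -10, -10, 0]}}

```text
time: 21.7
tool_pos: [525.2, -286.5, 162.6]
tcp_rot: [-3.14, -0.001, 1.569]
contact_force: [0.5, 0.2, -0.1]
grip_width: 69.7
finger_force: 0.0
```

{"method": "jog_arm", "body": {"dp": [[0.03, 0.01, 0], [0.05, 0.016, 0], [0.01, 0, 0], [0, 0, 0], [0, 0, 0], [0, 0, 0]], "twist": [0, 0, 0, 0, 0, 0]}}

```text
time: 22.45
tool_pos: [551.3, -198.0, 163.6]
tcp_rot: [3.142, 0.0, 1.568]
contact_force: [-0.5, 0.6, 0.5]
grip_width: 69.9
finger_force: 0.0
```

Run:
```python
from h import *
P=bot.camera_params('wrist');img=bot.capture('wrist');o=bot.get_obs();print(o['time'],o['tool_pos'],o['tcp_rot'])
x,a=bright(img,P,'collar46',(552.5,-195)); print(x,a,'tool dxy',tf(o,x))
s=bot.capture('scene'); c=s[110:240,120:260]
cv2.imwrite('pics/w6.png',np.hstack([cv2.resize(img,(400,300)),cv2.resize(c,(323,300))]))
```

```text
22.5 [ 551.38876482 -197.86842795  163.6309544 ] [3.14155247e+00 4.81365621e-05 1.56856282e+00]
[ 552.82623883 -196.28841794] 0.910385948635599 tool dxy [1.58321667 1.43394147]
```

View pics/w6.png

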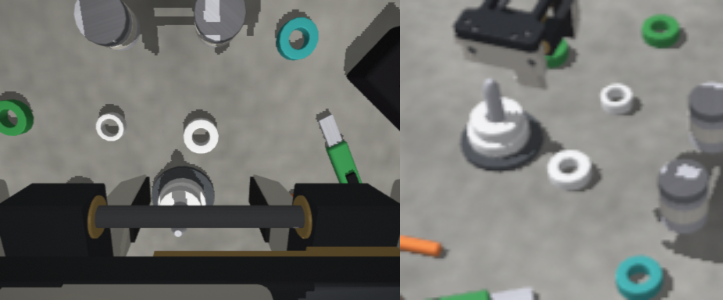

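Collar56 is seated on collar66. The white 46 is at about (200,135) in the left view, and the similar turquoise one at (297,38) is left alone. Next I pick collar46.

{"method": "jog_arm", "body": {"dp": [[0.0015, 0.0015, 0.04], [0, 0, 0.05], [0, 0, 0.04], [0, 0, 0.018], [0, 0, 0.01], [0, 0, 0], [0, 0, 0]], "twist": [0, 0, 0, 0, 0, 0, 0]}}

```text
time: 23.42
tool_pos: [554.0, -195.8, 7.1]
tcp_rot: [3.139, 0.001, 1.57]
contact_force: [0.2, 0.0, -0.2]
grip_width: 70.1
finger_force: 0.0
```

{"method": "jog_arm", "body": {"dp": [[0, 0, 0], [0, 0, 0], [0, 0, 0], [0, 0, 0], [0, 0, 0]], "twist": [0, 0, 0, 0, 0], "jaw": 0.03}}

```text
time: 24.05
tool_pos: [553.2, -195.4, 6.0]
tcp_rot: [3.141, 0.0, 1.57]
contact_force: [-1.5, 0.4, 3.8]
grip_width: 44.7
finger_force: 30.0
```

{"method": "jog_arm", "body": {"dp": [[0, 0, -0.03], [0, 0, -0.05], [0, 0, -0.06], [0, 0, -0.02], [0, 0, 0], [0, 0, 0]], "twist": [0, 0, 0, 0, 0, 0]}}

```text
time: 24.8
tool_pos: [552.3, -195.0, 164.0]
tcp_rot: [-3.139, -0.001, 1.57]
contact_force: [-0.4, -0.5, -1.0]
grip_width: 44.3
finger_force: 30.0
```

{"method": "jog_arm", "body": {"dp": [[-0.03, -0.01, 0], [-0.05, -0.014, 0], [-0.01, -0.002, 0], [0, 0, 0], [0, 0, 0], [0, 0, 0]], "twist": [0, 0, 0, 0, 0, 0]}}

```text
time: 25.55
tool_pos: [527.4, -284.1, 165.5]
tcp_rot: [-3.141, -0.001, 1.572]
contact_force: [-0.1, 0.1, 0.5]
grip_width: 44.1
finger_force: 30.0
```

Run:
```python
from h import *
P=bot.camera_params('wrist');img=bot.capture('wrist');o=bot.get_obs();print(o['tool_pos'],o['grip_width'],o['contact_force'])
t=o['tool_pos']; print('bore px expected',proj(P,np.array([[t[0],t[1],t[2]+11]])), 'tip px',proj(P,np.array([[526.7,-286,92]])))
cv2.imwrite('pics/w7.png',img[120:320,130:380].repeat(2,0).repeat(2,1))
```

```text
[ 527.42682717 -284.27262254  165.66487172] 44.04536225410449 [-0.11904652 -0.74670542 -0.33112775]
bore px expected [[255.28228824 252.26018639]] tip px [[254.37171871 203.3519104 ]]
```

View pics/w7.png

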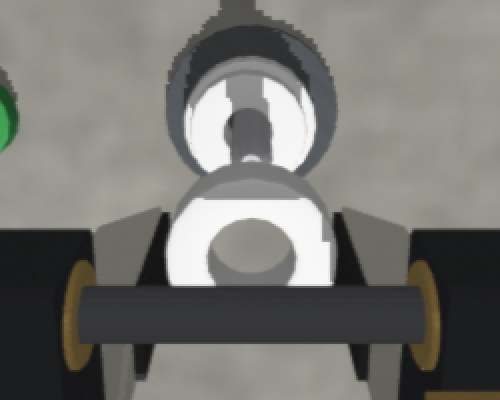

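The held collar46 is centred as expected. I'll thread it and release with its underside just above 40.

{"method": "jog_arm", "body": {"dp": [[-0.002, -0.0005, 0.02], [0, 0, 0.03], [0, 0, 0.015], [0, 0, 0.01], [0, 0, 0.01], [0, 0, 0.01], [0, 0, 0.01], [0, 0, 0.008], [0, 0, 0.004], [0, 0, 0]], "twist": [0, 0, 0, 0, 0, 0, 0, 0, 0, 0]}}

```text
time: 26.85
tool_pos: [526.5, -287.3, 48.4]
tcp_rot: [-3.141, -0.0, 1.57]
contact_force: [0.4, 0.5, -0.3]
grip_width: 44.3
finger_force: 30.0
```

{"method": "jog_arm", "body": {"dp": [[0, 0, 0], [0, 0, 0], [0, 0, 0], [0, 0, 0], [0, 0, 0]], "twist": [0, 0, 0, 0, 0], "jaw": 0.06}}

```text
time: 27.48
tool_pos: [526.6, -287.3, 48.7]
tcp_rot: [3.142, -0.0, 1.57]
contact_force: [-0.7, 0.0, 0.3]
grip_width: 59.7
finger_force: 0.0
```

{"method": "jog_arm", "body": {"dp": [[0, 0, -0.03], [0, 0, -0.05], [0, 0, -0.04], [0, 0, 0]], "twist": [0, 0, 0, 0]}}

```text
time: 27.98
tool_pos: [528.1, -288.4, 172.4]
tcp_rot: [3.136, 0.004, 1.57]
contact_force: [0.4, -0.6, -0.9]
grip_width: 60.2
finger_force: 0.0
```

{"method": "jog_arm", "body": {"dp": [[0.03, -0.03, 0], [0.045, -0.04, 0], [0.025, -0.02, 0], [0, 0, 0], [0, 0, 0], [0, 0, 0]], "twist": [0, 0, 0, 0, 0, 0]}}

```text
time: 28.72
tool_pos: [437.1, -188.0, 168.3]
tcp_rot: [-3.142, -0.0, 1.57]
contact_force: [0.2, 0.4, 0.1]
grip_width: 59.9
finger_force: 0.0
```

Run:
```python
from h import *
P=bot.camera_params('wrist');img=bot.capture('wrist');o=bot.get_obs();print(o['time'],o['tool_pos'],o['tcp_rot'])
x,a=bright(img,P,'collar36',(436,-184)); print(x,a,'tool dxy',tf(o,x))
s=bot.capture('scene'); c=s[110:240,120:260]
cv2.imwrite('pics/w8.png',np.hstack([cv2.resize(img,(400,300)),cv2.resize(c,(323,300))]))
```

```text
28.775 [ 437.03457324 -187.9479443   168.27043047] [-3.14136467e+00 -2.23399674e-04  1.56979392e+00]
[ 436.42229713 -184.13506327] 0.9039721557350031 tool dxy [ 3.81226536 -0.61609784]
```

View pics/w8.png

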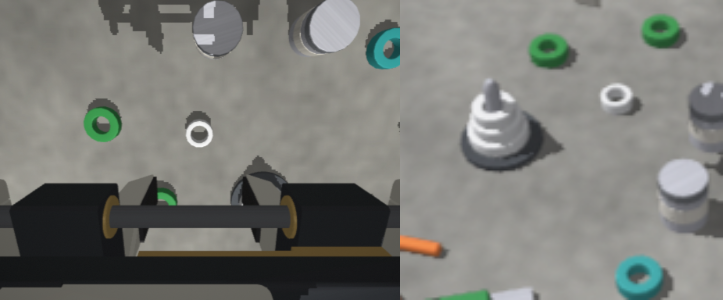

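Three collars are stacked in order. The white 36 is at (199,133) in the left view. Next I pick it.

{"method": "jog_arm", "body": {"dp": [[0.004, -0.0005, 0.04], [0, 0, 0.05], [0, 0, 0.045], [0, 0, 0.018], [0, 0, 0.01], [0, 0, 0], [0, 0, 0]], "twist": [0, 0, 0, 0, 0, 0, 0]}}

```text
time: 29.7
tool_pos: [436.8, -183.7, 6.5]
tcp_rot: [3.14, 0.001, 1.57]
contact_force: [1.2, -0.5, -0.1]
grip_width: 59.8
finger_force: 0.0
```

{"method": "jog_arm", "body": {"dp": [[0, 0, 0], [0, 0, 0], [0, 0, 0], [0, 0, 0], [0, 0, 0]], "twist": [0, 0, 0, 0, 0], "jaw": 0.02}}

```text
time: 30.32
tool_pos: [436.3, -183.4, 6.0]
tcp_rot: [3.141, 0.0, 1.57]
contact_force: [0.3, 0.6, 4.7]
grip_width: 34.7
finger_force: 30.0
```

{"method": "jog_arm", "body": {"dp": [[0, 0, -0.03], [0, 0, -0.05], [0, 0, -0.06], [0, 0, -0.02], [0, 0, 0], [0, 0, 0]], "twist": [0, 0, 0, 0, 0, 0]}}

```text
time: 31.08
tool_pos: [435.4, -182.8, 164.3]
tcp_rot: [-3.14, -0.001, 1.57]
contact_force: [-0.2, -0.5, -0.6]
grip_width: 35.0
finger_force: 30.0
```

{"method": "jog_arm", "body": {"dp": [[-0.03, 0.025, 0], [-0.045, 0.04, 0], [-0.026, 0.025, 0], [0, 0, 0], [0, 0, 0], [0, 0, 0]], "twist": [0, 0, 0, 0, 0, 0]}}

```text
time: 31.82
tool_pos: [525.3, -283.3, 165.2]
tcp_rot: [-3.14, -0.001, 1.571]
contact_force: [0.1, 0.2, -0.7]
grip_width: 35.1
finger_force: 30.0
```

{"method": "jog_arm", "body": {"dp": [[-0.002, 0.0015, 0.02], [0, 0, 0.025], [0, 0, 0.015], [0, 0, 0.01], [0, 0, 0.01], [0, 0, 0.01], [0, 0, 0.008], [0, 0, 0.003], [0, 0, 0]], "twist": [0, 0, 0, 0, 0, 0, 0, 0, 0]}}

```text
time: 32.95
tool_pos: [527.6, -286.3, 64.6]
tcp_rot: [-3.142, -0.0, 1.57]
contact_force: [0.2, 0.1, -0.3]
grip_width: 35.3
finger_force: 30.0
```

{"method": "jog_arm", "body": {"dp": [[0, 0, 0], [0, 0, 0], [0, 0, 0], [0, 0, 0], [0, 0, 0]], "twist": [0, 0, 0, 0, 0], "jaw": 0.05}}

```text
time: 33.58
tool_pos: [527.6, -286.3, 64.7]
tcp_rot: [3.141, -0.0, 1.57]
contact_force: [0.2, -0.4, -0.3]
grip_width: 49.9
finger_force: 0.0
```

{"method": "jog_arm", "body": {"dp": [[0, 0, -0.03], [0, 0, -0.05], [0, 0, -0.03], [0, 0, 0]], "twist": [0, 0, 0, 0]}}

```text
time: 34.08
tool_pos: [528.7, -287.1, 177.5]
tcp_rot: [3.137, 0.003, 1.57]
contact_force: [-0.7, -0.5, -1.5]
grip_width: 50.0
finger_force: 0.0
```

{"method": "jog_arm", "body": {"dp": [[0.03, 0.005, 0], [0.05, 0.01, 0], [0.05, 0.01, 0], [0.05, 0.01, 0], [0.044, 0.009, 0], [0, 0, 0], [0, 0, 0], [0, 0, 0]], "twist": [0, 0, 0, 0, 0, 0, 0, 0], "jaw": 0.075}}

```text
time: 35.08
tool_pos: [571.3, -63.6, 174.2]
tcp_rot: [-3.141, -0.0, 1.569]
contact_force: [0.7, -0.1, -0.1]
grip_width: 74.7
finger_force: 0.0
```

Run:
```python
from h import *
o=bot.get_obs();print(o['time'],o['tool_pos'],o['tcp_rot'])
img,P=look('wrist',['jar1'],minc=.4)
s=bot.capture('scene'); c=s[110:240,120:260]
cv2.imwrite('pics/w9.png',np.hstack([cv2.resize(img,(400,300)),cv2.resize(c,(323,300))]))
```

```text
35.075 [571.33283766 -63.55148405 174.20730721] [-3.14077546e+00 -3.96654099e-06  1.56882728e+00]
jar1 0.87 px [136. 182.] xy [455.7 -64.4] area ratio 0.94 bgr [162 158 158]
jar1 0.59 px [256. 180.] xy [571.6 -61.4] area ratio 0.96 bgr [188 183 182]
```

View pics/w9.png

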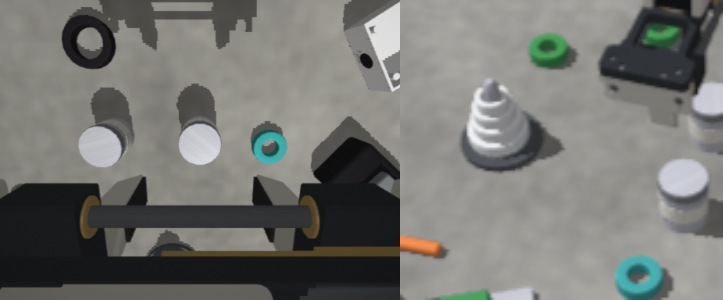

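All four collars are home (66, 56, 46, 36 from the bottom). The tins are at (103,145) and (200,143) in the left view. Next I grasp the one at (571.5,-61.5), high on its body.

{"method": "jog_arm", "body": {"dp": [[0.002, 0, 0.04], [0, 0, 0.045], [0, 0, 0.035], [0, 0, 0.015], [0, 0, 0.005], [0, 0, 0], [0, 0, 0]], "twist": [0, 0, 0, 0, 0, 0, 0]}}

```text
time: 36.1
tool_pos: [572.5, -60.6, 36.0]
tcp_rot: [3.139, 0.0, 1.57]
contact_force: [0.3, 0.8, 0.4]
grip_width: 74.9
finger_force: 0.0
```

{"method": "jog_arm", "body": {"dp": [[0, 0, 0], [0, 0, 0], [0, 0, 0], [0, 0, 0], [0, 0, 0]], "twist": [0, 0, 0, 0, 0], "jaw": 0.04}}

```text
time: 36.72
tool_pos: [571.7, -60.3, 34.9]
tcp_rot: [3.141, -0.0, 1.57]
contact_force: [-1.2, 0.7, 1.8]
grip_width: 49.1
finger_force: 30.0
```

{"method": "jog_arm", "body": {"dp": [[0, 0, -0.02], [0, 0, -0.04], [0, 0, -0.04], [0, 0, -0.02], [0, 0, 0], [0, 0, 0]], "twist": [0, 0, 0, 0, 0, 0]}}

```text
time: 37.48
tool_pos: [570.9, -60.2, 153.3]
tcp_rot: [-3.139, -0.001, 1.57]
contact_force: [-0.6, 0.4, -1.9]
grip_width: 49.5
finger_force: 30.0
```

{"method": "jog_arm", "body": {"dp": [[0.03, -0.005, 0], [0.05, -0.01, 0], [0.05, -0.01, 0], [0.05, -0.01, 0], [0.05, -0.005, 0], [0.04, -0.003, 0], [0, 0, 0], [0, 0, 0], [0, 0, 0]], "twist": [0, 0, 0, 0, 0, 0, 0, 0, 0]}}

```text
time: 38.6
tool_pos: [528.8, 208.5, 154.2]
tcp_rot: [-3.141, 0.0, 1.569]
contact_force: [-0.1, -0.4, -1.3]
grip_width: 49.4
finger_force: 30.0
```

Run:
```python
from h import *
P=bot.camera_params('wrist');img=bot.capture('wrist')
o=bot.get_obs();print(o['time'],o['tool_pos'],o['grip_width'])
cx,cy,yaw=496.8,293.8,np.radians(-6)
R=np.array([[np.cos(yaw),-np.sin(yaw)],[np.sin(yaw),np.cos(yaw)]])
xs,ys=(-82,0,82),(-122,-40,40,122)
v=img.copy()
for s in [[(a,-122),(a,122)] for a in xs]+[[(-82,b),(82,b)] for b in ys]:
    q=proj(P,np.c_[np.array(s)@R.T+[cx,cy],[32,32]]).round().astype(int); cv2.line(v,q[0],q[1],(0,0,255),1)
cv2.imwrite('pics/w10.png',v)
T=bot.capture('top');PT=bot.camera_params('top')
d=bot.masks_of('top','crate')[0];h=cv2.convexHull(mpts(d['pixels']))
ap=cv2.approxPolyDP(h,5,True)[:,0]; print(ap.tolist()); print([ray(PT,u,32).round(0).tolist() for u in ap])
```

```text
38.65 [528.90913207 208.48804343 154.3822993 ] 48.94178824528727
[[172.0, 190.0], [166.0, 256.0], [134.0, 255.0], [145.0, 188.0]]
[[561.0, 165.0], [406.0, 180.0], [410.0, 256.0], [568.0, 229.0]]
```

View pics/w10.png

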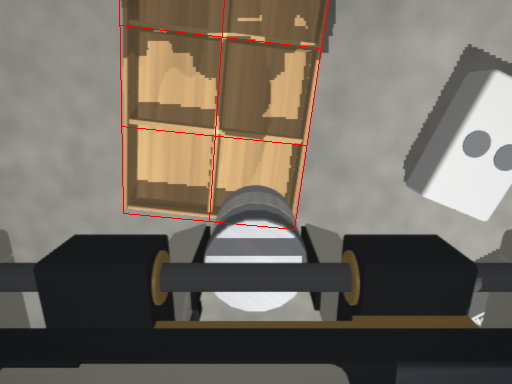

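The projected crate model (red) lies on the rim and dividers to within about 2 mm, so the near right cell is centred at about (529,212). I'll set the tin down there.

{"method": "jog_arm", "body": {"dp": [[0.0035, 0, 0.03], [0, 0, 0.035], [0, 0, 0.025], [0, 0, 0.015], [0, 0, 0.005], [0, 0, 0.003], [0, 0, 0], [0, 0, 0]], "twist": [0, 0, 0, 0, 0, 0, 0, 0]}}

```text
time: 39.75
tool_pos: [529.2, 213.3, 42.4]
tcp_rot: [3.14, -0.0, 1.57]
contact_force: [0.2, -0.2, -1.8]
grip_width: 49.5
finger_force: 30.0
```

{"method": "jog_arm", "body": {"dp": [[0, 0, 0.001], [0, 0, 0], [0, 0, 0]], "twist": [0, 0, 0]}}

```text
time: 40.12
tool_pos: [528.8, 213.2, 40.8]
tcp_rot: [3.142, -0.0, 1.57]
contact_force: [0.4, 0.3, -1.0]
grip_width: 49.5
finger_force: 30.0
```

{"method": "jog_arm", "body": {"dp": [[0, 0, 0], [0, 0, 0], [0, 0, 0], [0, 0, 0], [0, 0, 0]], "twist": [0, 0, 0, 0, 0], "jaw": 0.068}}

```text
time: 40.75
tool_pos: [528.9, 213.2, 40.8]
tcp_rot: [3.141, -0.0, 1.57]
contact_force: [0.3, 0.3, 0.4]
grip_width: 67.9
finger_force: 0.0
```

{"method": "jog_arm", "body": {"dp": [[0, 0, -0.02], [0, 0, -0.05], [0, 0, -0.05], [0, 0, -0.01], [0, 0, 0]], "twist": [0, 0, 0, 0, 0]}}

```text
time: 41.38
tool_pos: [528.8, 213.2, 170.8]
tcp_rot: [3.141, -0.0, 1.57]
contact_force: [-0.5, 0.7, -0.4]
grip_width: 67.9
finger_force: 0.0
```

{"method": "jog_arm", "body": {"dp": [[-0.035, -0.01, 0], [-0.05, -0.014, 0], [-0.05, -0.014, 0], [-0.05, -0.014, 0], [-0.05, -0.014, 0], [-0.042, -0.007, 0], [0, 0, 0], [0, 0, 0], [0, 0, 0]], "twist": [0, 0, 0, 0, 0, 0, 0, 0, 0], "jaw": 0.075}}

```text
time: 42.5
tool_pos: [455.6, -62.6, 170.1]
tcp_rot: [-3.14, -0.001, 1.572]
contact_force: [-0.0, 0.4, -0.2]
grip_width: 75.1
finger_force: 0.0
```

Run:
```python
from h import *
o=bot.get_obs();print(o['time'],o['tool_pos'],o['tcp_rot'])
img,P=look('wrist',['jar1'],minc=.4)
print('top');look('top',['jar1'],minc=.4)
```

```text
42.5 [455.55485516 -62.63684483 170.09867094] [-3.14046157e+00 -6.87680506e-04  1.57189362e+00]
jar1 0.98 px [255. 185.] xy [455.4 -64.6] area ratio 0.93 bgr [187 182 182]
top
jar1 0.58 px [151. 205.] xy [527.7 214.5] area ratio 0.97 bgr [161 155 153]
```

{"method": "jog_arm", "body": {"dp": [[-0.001, 0, 0.04], [0, 0, 0.04], [0, 0, 0.035], [0, 0, 0.015], [0, 0, 0.005], [0, 0, 0], [0, 0, 0]], "twist": [0, 0, 0, 0, 0, 0, 0]}}

```text
time: 43.58
tool_pos: [456.3, -64.9, 36.5]
tcp_rot: [3.14, 0.0, 1.571]
contact_force: [-0.4, 0.8, -0.1]
grip_width: 75.2
finger_force: 0.0
```

{"method": "jog_arm", "body": {"dp": [[0, 0, 0], [0, 0, 0], [0, 0, 0], [0, 0, 0], [0, 0, 0]], "twist": [0, 0, 0, 0, 0], "jaw": 0.04}}

```text
time: 44.2
tool_pos: [455.8, -64.8, 35.9]
tcp_rot: [3.141, -0.0, 1.57]
contact_force: [-0.9, -0.2, 3.1]
grip_width: 49.4
finger_force: 30.0
```

{"method": "jog_arm", "body": {"dp": [[0, 0, -0.02], [0, 0, -0.05], [0, 0, -0.05], [0, 0, -0.02], [0, 0, 0], [0, 0, 0]], "twist": [0, 0, 0, 0, 0, 0]}}

```text
time: 44.95
tool_pos: [454.9, -64.6, 174.4]
tcp_rot: [-3.139, -0.001, 1.57]
contact_force: [0.5, 0.1, -2.3]
grip_width: 49.2
finger_force: 30.0
```

{"method": "jog_arm", "body": {"dp": [[0.036, 0.006, 0], [0.05, 0.012, 0], [0.05, 0.012, 0], [0.05, 0.012, 0], [0.05, 0.012, 0], [0.05, 0.012, 0], [0.04, 0.01, 0], [0.029, 0.007, 0], [0, 0, 0], [0, 0, 0]], "twist": [0, 0, 0, 0, 0, 0, 0, 0, 0, 0]}}

```text
time: 46.2
tool_pos: [538.1, 289.3, 174.1]
tcp_rot: [-3.139, 0.001, 1.57]
contact_force: [-0.7, 0.0, -1.3]
grip_width: 49.2
finger_force: 30.0
```

{"method": "jog_arm", "body": {"dp": [[0.002, 0, 0.03], [0, 0, 0.045], [0, 0, 0.035], [0, 0, 0.015], [0, 0, 0.005], [0, 0, 0.003], [0, 0, 0], [0, 0, 0], [0, 0, 0]], "twist": [0, 0, 0, 0, 0, 0, 0, 0, 0]}}

```text
time: 47.32
tool_pos: [539.0, 292.3, 43.3]
tcp_rot: [3.141, -0.0, 1.57]
contact_force: [0.7, 0.1, -2.0]
grip_width: 49.5
finger_force: 30.0
```

{"method": "jog_arm", "body": {"dp": [[0, 0, 0.002], [0, 0, 0], [0, 0, 0]], "twist": [0, 0, 0]}}

```text
time: 47.7
tool_pos: [538.8, 292.2, 40.7]
tcp_rot: [-3.142, -0.0, 1.57]
contact_force: [0.7, -0.3, -2.2]
grip_width: 49.1
finger_force: 30.0
```

{"method": "jog_arm", "body": {"dp": [[0, 0, 0], [0, 0, 0], [0, 0, 0], [0, 0, 0], [0, 0, 0]], "twist": [0, 0, 0, 0, 0], "jaw": 0.068}}

```text
time: 48.32
tool_pos: [538.8, 292.2, 40.8]
tcp_rot: [3.141, -0.0, 1.57]
contact_force: [0.2, 0.0, -0.1]
grip_width: 67.8
finger_force: 0.0
```

{"method": "jog_arm", "body": {"dp": [[0, 0, -0.02], [0, 0, -0.05], [0, 0, -0.05], [0, 0, -0.05], [0, 0, -0.03], [0, -0.04, 0], [0, -0.05, 0], [0, -0.05, 0], [0, 0, 0], [0, 0, 0]], "twist": [0, 0, 0, 0, 0, 0, 0, 0, 0, 0]}}

```text
time: 49.58
tool_pos: [399.5, 292.4, 241.2]
tcp_rot: [3.14, -0.001, 1.571]
contact_force: [1.0, 0.0, 0.6]
grip_width: 68.0
finger_force: 0.0
```

Run:
```python
from h import *
o=bot.get_obs();print(o['time'],o['tool_pos'],o['contact_force'])
s=bot.capture('scene')
img,P=look('top',['jar1'],minc=.4)
cv2.imwrite('pics/fin.png',np.hstack([cv2.resize(s,(400,300)),cv2.resize(img,(400,300))]))
```

```text
49.575 [399.49514354 292.44346577 241.23831123] [1.00999505 0.02916424 0.55477762]
jar1 0.7 px [151. 204.] xy [529.1 213.4] area ratio 0.87 bgr [155 147 144]
jar1 0.66 px [117. 200.] xy [539.6 295.1] area ratio 0.85 bgr [149 142 139]
```

View pics/fin.png

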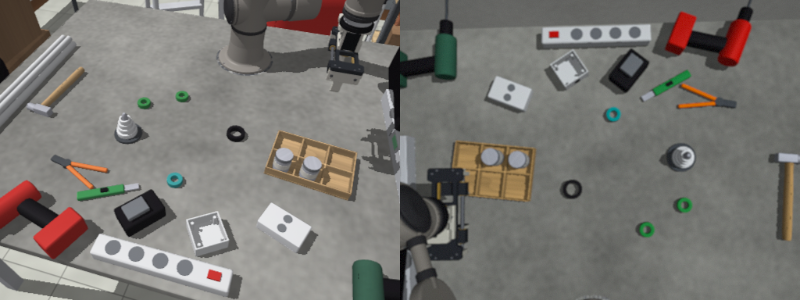

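Both pictures show all four collars stacked on the post and both tins upright in separate cells. No other tins or white rings are in view. Handing in.

```bash
python3 -c "
from plant import bot
print(bot.close_job())"
```

```text
the job is handed in; nothing more can be done
None
```

The job is handed in: all four white collars are home on the post, widest at the bottom, and both tins stand upright in separate crate cells, after about 50 s of the 210 s allowed; no verdict came back.

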